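# Stow the pot rest on its T-headed stud

### The arm

A 6-joint arm with a two-finger parallel gripper is mounted at the origin on the work surface. World frame = base frame: x ahead of the robot, y to its left, z up, the work surface at z = 0. Lengths are in mm, angles in rad, forces in N, time in s.
With the tool pointing down it reaches from about 250 to 775 mm from the base axis. Payload 8.9 kg.
Tool frame: the origin (TCP) lies at the centre of the arm's flange, where the gripper is bolted on; the fingertips stand 173 mm ahead of it and the grasp point (between the pads) lies 155 mm ahead of it (ctrl.grasp_offset is the distance from the TCP to the grasp point, in mm); z points along the fingers, y is the line along which they close (so a half turn about z gives the same grasp; the last joint's range is limited). The gripper opens to 85 mm and grips with 20 to 120 N. Pads are 22 mm wide; open, the fingers measure 114 mm over their backs; the gripper's body (76 mm by 85 mm) begins 54 mm behind the grasp point. The pads swing forward as they close: fully open they stand 13 mm farther back than shut.
Start: joints at [1.042, 0.291, -0.153, 1.127, 0, 1.431], TCP at [199.496, 485.619, 404.705] pointing down, gripper open.
Joint ranges: [-2.52, 2.52], [-0.91, 1.74], [-1.3, 1.37], [-1.96, 2.02], [-1.52, 1.47], [-3.14, 3.14]. Speed limits (rad/s): [2.22, 2.22, 2.79, 3.14, 3.14, 3.14].

### API

Orientations are given as a unit quaternion [x, y, z, w].
In Python, from workcell import ctrl, cams, sensors gives the robot as it stands (ctrl), with the cameras (cams) and the readings (sensors).
- The arm moves only by the shell command python3 steer.py 'ROWS' [OPENING] [FORCE]. ROWS is a JSON object with one list for each field, all of the same length, 1 to 10, a row being the entries at one place: sx, sy, sz (the shift in fractions of the full range, 1 being 1000 mm), ax, ay, az (a rotation vector in normalised numbers (1 is 180 degrees)); each row shifts and turns the commanded pose from where the row before left it, along the tool's axes as they then stand; what a row does not reach is not made up. A row lasts 1/8 s, in which the tool goes at most 62.5 mm and 0.188 rad, less where a joint would pass 70% of its speed; a pose out of reach is approached as far as the arm can. OPENING is the finger opening in mm, set as the command begins (- or left out keeps the last). The fingers move at their own pace and stop on an object; FORCE is the grip in N (left out, the last holds). Time passes only in rows, so rows that do not move let the fingers close. It prints the time, the measured TCP pose, the force, the opening and the grip force at its end. Shift and turn numbers lie between -1 and 1, and a call with a number outside is refused. Input that does not fit is refused with a message, and nothing moves.
- sensors.state(): the state, without advancing time (a new reading comes with each control period).
- cams.get_image(name): name is "scene" or "top" or "wrist"; returns the picture (420x560x3 uint8, red, green, blue); there is no depth.
- cams.camera_params(name): a dict with "fx", "fy", "cx", "cy" (pixels), "k1" (the pictures are not rectified: a ray, as slopes to the right and down, at radius r is drawn at 1 + k1 r^2 times it, then the intrinsics apply), "world_from_camera" (4x4, takes a point from camera to world coordinates); the wrist camera has in their place "hand_eye" (4x4, takes a point from camera to tool coordinates, whose origin is the TCP and whose axes are the flange's). Camera axes: x right, y up, looking along -z (the intrinsics and any distortion apply to the point x, -y, -z); pixel columns grow to the right and rows downward; lengths in mm; the calibration is good to about 2 mm. A picture is of the moment at which its call begins: read the wrist's pose just before it. camera_params takes no time and is no camera call.
- ctrl.job_done(): hands the job in; it is judged then, once.
The state is a dict: "clock": time; "joint_pos": joint angles; "dq": joint speeds; "tau": joint torques, N m; "tcp_pos": TCP position; "eef_rot": TCP orientation; "contact_force": force on the tool from outside, world axes, zero at the start; "torque": the same for the moment, N m; "opening": finger opening in mm; "grip_force": force on a finger pad.
Only numpy, scipy, OpenCV 4.12 (cv2) and the standard library are available. Lean on these libraries where they do the work, as an engineer would, in place of code of your own. Each camera call takes 0.05 s, during which the arm holds its last target. There are 200 camera calls.

### The job

Get the galley ready for the drive: stow the olive-wood pot rest by passing its oblong eye over the T-headed steel stud, tilting it to get past the wide head, then levelling it so that it lies flat along the rubber mat under the head and cannot lift off, with its bar grip over the mat. Ease it on gently (never push on the stud with more than 30 N), let go, and leave everything else where it stands.

Things in the scene. Friction and masses are not known exactly. Their poses are not given: they have to be found in the camera images.
- rest: Pot rest: flat olive-wood board 180 mm long (x), 70 mm wide (y), 10 mm thick, about 150 g, lying flat on the counter at first; an oblong eye at one end, a bar grip on top at the other. Origin: centre of its underside; z up; +x points to the eye end, which is at x = 90 mm. Centre of mass near x = -17 mm.
- eye (a point): Centre of the eye at the underside of the pot rest (board x = 49 mm); axes as the board. The eye is a rectangular through hole 50 mm long (board x = 24 to 74 mm) and 32 mm wide; a 16 mm bar of wood lies beyond it at the +x end, 19 mm rails beside it.
- grip (a point): Point inside the pot rest's bar grip (board x = -35, y = 0, z = 25 mm); axes as the board. The grip is a straight bar along x: board x = -75 to -5 mm, 24 mm wide, z = 10 to 40 mm. Pinch it across its width.
- mat: Black rubber stow mat fixed to the counter, 210 mm long (x), 90 mm wide (y), 4 mm thick, the stud standing on its +x half. Origin: centre of its underside; z up. The stowed board lies along it, eye end towards mat +x, grip over the -x half.
- stud_mid (a point): Middle of the stud's slotted track, on the mat's top face (mat x = 50, y = 0, z = 4 mm); axes as the mat. The stud is clamped in the track up to 12 mm either way of this point along mat x: not measured, fixed during the work; find its stem by touch or sight. Stem: round, upright, 12 mm in diameter, 32 mm tall from mat top to head.
- track: The aluminium track strip let into the mat, carrying the stud (stem and head); 104 mm long, flush with the mat. Origin: its middle, the same point as stud_mid; axes as the mat. It tells nothing of where along it the stud is clamped.
- head_mid (a point): Centre of the head's top face if the stud stood mid-track (40 mm above stud_mid; the real head shifts with the stud). Head: flat bar 70 mm long along mat x, 14 mm wide, 8 mm thick, centred on the stem. Eye shorter than head: with the eye end down some 35 deg the +x rim passes the head's +x end, is drawn to -x under it to meet the stem, then the grip end comes down.
- jar: Bystander, leave alone: closed amber jar, 64 mm across, 85 mm high; origin at its underside's centre.
- measure: Bystander, leave alone: stainless measuring cup, 66 mm across, 45 mm high, with a flat handle 75 mm long near its rim along its +y; origin at its underside's centre.
- silicone_cup: Bystander, leave alone: folded grey silicone cup, a disc 88 mm across, 22 mm high; origin at its underside's centre.
- coaster: Bystander, leave alone: round olive-wood coaster, 96 mm across, 10 mm high; origin at its underside's centre.
- mug: Bystander, leave alone: white ceramic mini mug, 60 mm across, 60 mm high, handle at its +y; origin at its underside's centre.
- spoon: Bystander, leave alone: steel spoon 150 mm long lying along its x; origin under its middle.
- tin: Bystander, leave alone: aluminium tin, 70 mm across, 60 mm high; origin at its underside's centre.

How it is judged (in metres and radians):
At the end, for the whole second after the job is handed in: The pot rest lies flat (0.05 rad) on the mat, the stud through its eye (eye centre within 33 mm of the track middle in plan, underside under 10 mm above the counter, so below the head), along the mat within 0.3 rad, grip at least 30 mm towards mat -x, released and at rest (horizontal distance between eye and stud_mid below 0.033 m and height (world z) of eye below 0.01 m and angle between rest's own z axis and vertical below 0.05 rad and angle between the x axis of rest and the x axis of mat, either way round below 0.3 rad and x of grip in the frame of stud_mid below -0.03 m and linear speed of rest below 0.02 m/s and angular speed of rest below 0.1 rad/s and contact force between the fingers and rest below 0.1 N); the robot touches nothing.
It fails at once if the pot rest is pressed against the stud with more than 30 N (contact force between rest and track above 30 N).
It fails at once if a bystander is moved by more than 25 mm (distance of any of jar, measure, silicone_cup, coaster, mug, spoon, tin from where it was at the start of the episode above 0.025 m).
It also fails if it takes over 50 s, if anything falls off the work surface, if the arm or the gripper's body presses on something with over 40 N, if the wrist force passes 120 N, or if a joint passes its speed limit or range.

## Working session

There is one attempt and no reset: what is moved stays moved. The work goes in short steps, Python scripts to look and compute and a shell command to move; the robot and the scene stay as the last step left them, time stands still between calls to the robot, and variables do not carry over. Pictures are saved under pics/ and viewed, at most 10 in all, crops included, and the job is handed in when it is done.

```bash
ls; mkdir -p pics
cat > look.py <<'E'
import sys,cv2
from workcell import ctrl, cams, sensors
for n in sys.argv[1:]:
    nm,f=n.split(':'); cv2.imwrite(f'pics/{f}.png',cams.get_image(nm)[:,:,::-1])
E
python3 look.py scene:s0 top:t0; python3 -c "
from workcell import ctrl, cams, sensors
for n in ('scene','top','wrist'): print(n,cams.camera_params(n))
print(sensors.state(),ctrl.grasp_offset)"; python3 -c "
import cv2,numpy as np
a=cv2.imread('pics/s0.png')
"
```

```text
pics
steer.py
workcell.py
scene {'fx': 417.8718624984377, 'fy': 417.8718624984377, 'cx': 281.248017243006, 'cy': 206.0689115074596, 'k1': -0.11231578426502463, 'world_from_camera': array([[ 1.25004081e-01, -8.36723337e-01,  5.33167926e-01,
         1.12641592e+03],
       [ 9.92124426e-01,  1.09719906e-01, -6.04207322e-02,
        -5.17933172e+01],
       [-7.94369784e-03,  5.36521761e-01,  8.43849097e-01,
         9.05471274e+02],
       [ 0.00000000e+00,  0.00000000e+00,  0.00000000e+00,
         1.00000000e+00]])}
top {'fx': 422.3070156163351, 'fy': 422.3070156163351, 'cx': 278.72250291332125, 'cy': 202.23901255305574, 'k1': 0.033073415621914376, 'world_from_camera': array([[-2.07784801e-02,  9.90715840e-01, -1.34351700e-01,
         4.27480005e+02],
       [-9.99783730e-01, -2.04737722e-02,  3.64934591e-03,
        -6.04714589e+00],
       [ 8.64778690e-04,  1.34398472e-01,  9.90926992e-01,
         1.29160068e+03],
       [ 0.00000000e+00,  0.00000000e+00,  0.00000000e+00,
         1.00000000e+00]])}
wrist {'fx': 353.67088199304476, 'fy': 353.67088199304476, 'cx': 283.1502425759
[... 423 characters left out ...]
0.1, 'joint_pos': array([ 1.04169185e+00,  2.91251956e-01, -1.54048421e-01,  1.12666848e+00,
        2.20698732e-05,  1.43148259e+00]), 'dq': array([ 0.00081668, -0.00188157,  0.00071939, -0.00170421, -0.0013575 ,
        0.00237926]), 'tau': array([ 1.67358088e-03, -5.37977922e+01,  3.31919324e+01,  9.30821087e-03,
       -1.97034069e-04, -2.55163502e-05]), 'tcp_pos': array([199.40626886, 485.46326708, 404.17595172]), 'eef_rot': array([ 1.93663859e-01,  9.81067768e-01, -5.50204762e-04, -2.02731398e-04]), 'contact_force': array([ 0.12252977,  0.47278003, -0.89313018]), 'torque': array([-0.00988177,  0.03618122,  0.01519476]), 'grip_force': 0.0, 'opening': 85.2367083831694} 154.70000000000002
```

View pics/t0.png

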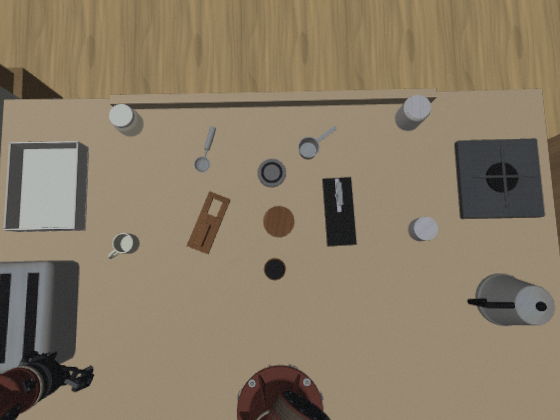

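View pics/s0.png

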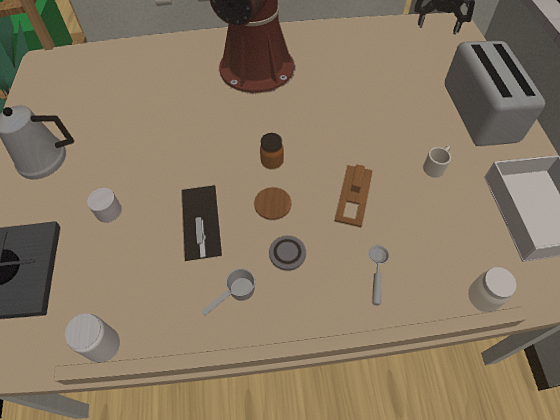

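The top view shows the rest at about (209,222), with its eye up at (215,208), and the mat at (340,211) with the stud head near (338,195). The scene view shows the rest at (353,195), the mat at (201,222) and the head at (200,237). Next I'll get coarse positions from colour masks.

```bash
cat > geo.py <<'E'
import numpy as np,cv2
from scipy.spatial.transform import Rotation as R
from workcell import ctrl, cams, sensors
def cam(n,st=None):
    p=cams.camera_params(n)
    if n=='wrist':
        st=st or sensors.state(); T=np.eye(4); T[:3,:3]=R.from_quat(st['eef_rot']).as_matrix(); T[:3,3]=st['tcp_pos']
        p['world_from_camera']=T@p['hand_eye']
    return p
def rays(p,px):
    px=np.atleast_2d(np.float64(px)); K=np.array([[p['fx'],0,p['cx']],[0,p['fy'],p['cy']],[0,0,1]])
    u=cv2.undistortPoints(px[:,None],K,np.array([p['k1'],0,0,0.]))[:,0]
    T=p['world_from_camera']; d=np.c_[u[:,0],-u[:,1],-np.ones(len(u))]@T[:3,:3].T
    return T[:3,3],d
def plane(p,px,z):
    o,d=rays(p,px); return o+d*((z-o[2])/d[:,2])[:,None]
def tri(obs):
    A=np.zeros((3,3));b=np.zeros(3)
    for p,px in obs:
        o,d=rays(p,px); d=d[0]/np.linalg.norm(d); M=np.eye(3)-np.outer(d,d); A+=M;b+=M@o
    return np.linalg.solve(A,b)
def proj(p,X):
    T=np.linalg.inv(p['world_from_camera']); c=np.atleast_2d(X)@T[:3,:3].T+T[:3,3]
    s=np.c_[c[:,0],-c[:,1]]/-c[:,2:]; s=s*(1+p['k1']*(s**2).sum(1))[:,None]
    return s*p['fx']+[p['cx'],p['cy']]
E
python3 - <<'E'
from geo import *
s=cv2.imread('pics/s0.png');t=cv2.imread('pics/t0.png')
for n,im,roi,roim in (('top',t,(180,180,60,90),(315,165,50,90)),('scene',s,(325,155,60,80),(170,175,60,95))):
    p=cam(n)
    for lab,(x,y,w,h) in (('rest',roi),('mat',roim)):
        c=im[y:y+h,x:x+w].astype(int)
        m=((c[...,2]-c[...,0]>55)&(c.sum(2)<370)) if lab=='rest' else (c.sum(2)<120)
        m=cv2.morphologyEx(m.astype(np.uint8),cv2.MORPH_CLOSE,np.ones((3,3)))
        k,_=cv2.findContours(m,cv2.RETR_EXTERNAL,cv2.CHAIN_APPROX_NONE); k=max(k,key=cv2.contourArea)+[x,y]
        b=cv2.boxPoints(cv2.minAreaRect(k.astype(np.float32)))
        q=plane(p,b,10 if lab=='rest' else 4)[:,:2]
        e=np.diff(np.r_[q,q[:1]],axis=0)
        print(n,lab,q.mean(0).round(1),np.linalg.norm(e,axis=1).round(),np.degrees(np.arctan2(e[:,1],e[:,0])).round(1))
    print(n,'stud head', )
E
```

```text
top rest [492.1 235.7] [33. 18. 33. 18.] [ -26.5 -117.5  153.4   62.6]
top mat [ 571.9 -195.1] [ 86. 205.  84. 205.] [ -86.7 -178.2   93.2    2.3]
top stud head
scene rest [542.4 206.4] [186.  73. 185.  67.] [ 158.4   67.   -23.6 -111.9]
scene mat [ 599.6 -215.8] [ 44. 160.  40. 161.] [  85.2    0.6  -94.5 -178.2]
scene stud head
```

The manual's scale: shifts go in shares of 1000 mm and turns go in shares of 180 degrees. Converting my numbers, -48 mm / 1000 = -0.048, -16 mm / 1000 = -0.016.

```bash
python3 steer.py '{"sx": [-0.048,-0.048,-0.048,-0.048,-0.048,-0.048,-0.048,-0.048,0,0],"sy": [-0.016,-0.016,-0.016,-0.016,-0.016,-0.016,-0.016,-0.016,0,0],"sz": [0.009,0.009,0.009,0.009,0.009,0.009,0.009,0.009,0,0],"ax": [0,0,0,0,0,0,0,0,0,0],"ay": [0,0,0,0,0,0,0,0,0,0],"az": [0,0,0,0,0,0,0,0,0,0]}'
python3 -c "
from workcell import ctrl, cams, sensors;import pickle;pickle.dump(sensors.state(),open('w1.pkl','wb'))"; python3 look.py wrist:w1
```

```text
clock: 1.35
tcp_pos: [505.7, 221.3, 332.3]
eef_rot: [0.194, 0.981, -0.0, -0.001]
contact_force: [0.3, -0.8, 0.1]
opening: 85.6
grip_force: 0.0
```

View pics/w1.png

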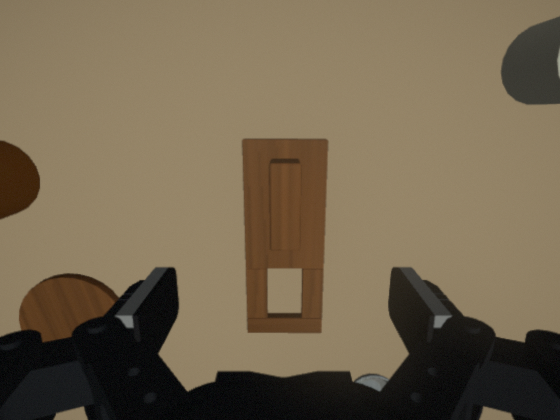

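The wrist view shows the rest with corners near (242,139), (328,139), (322,332) and (248,332). The eye is at about (285,290) and the grip bar at (285,205). I'll take a second wrist view lower down so I can triangulate.

To row units: 25 mm / 1000 = 0.025, 20 mm / 1000 = 0.02.

```bash
python3 steer.py '{"sx": [-0.008,-0.008,-0.008,0],"sy": [0,0,0,0],"sz": [0.025,0.025,0.02,0],"ax": [0,0,0,0],"ay": [0,0,0,0],"az": [0,0,0,0]}'
cat > rest.py <<'E'
from geo import *
import pickle
def corners(im):
    c=im.astype(int); m=((c[...,2]-c[...,0]>45)&(c[...,2]-c[...,0]>0.45*c[...,2])).astype(np.uint8)
    m[:,:200]=0;m[:,380:]=0
    k,h=cv2.findContours(m,cv2.RETR_CCOMP,cv2.CHAIN_APPROX_NONE)
    i=max(range(len(k)),key=lambda j:cv2.contourArea(k[j]))
    e=max((j for j in range(len(k)) if h[0][j][3]==i),key=lambda j:cv2.contourArea(k[j]))
    out=[]
    for q in (k[i],k[e]):
        a=cv2.approxPolyDP(cv2.convexHull(q),0.03*cv2.arcLength(q,True),True)[:,0]
        a=a[np.argsort(np.arctan2(*(a-a.mean(0)).T[::-1]))]; out.append(a)
    return out
E
python3 - <<'E'
from rest import *
pickle.dump(sensors.state(),open('w2.pkl','wb')); cv2.imwrite('pics/w2.png',cams.get_image('wrist')[:,:,::-1])
P=[];C=[]
for n in('w1','w2'):
    P.append(cam('wrist',pickle.load(open(n+'.pkl','rb')))); C.append(corners(cv2.imread(f'pics/{n}.png'))); print([c.tolist() for c in C[-1]])
    b=plane(P[-1],C[-1][0],10);print(b.round(1).tolist(), plane(P[-1],C[-1][1],10).mean(0).round(1))
for g in (0,1):
    if len(C[0][g])==len(C[1][g]): print([tri([(P[0],a),(P[1],b)]).round(1).tolist() for a,b in zip(C[0][g],C[1][g])])
E
```

```text
clock: 1.9
tcp_pos: [527.2, 212.9, 261.8]
eef_rot: [0.193, 0.981, -0.0, -0.001]
contact_force: [-0.7, -0.3, 0.4]
opening: 85.6
grip_force: 0.0
[[[243, 140], [326, 140], [320, 331], [248, 332]], [[268, 267], [303, 269], [301, 318], [266, 317]]]
[[449.6, 209.2, 10.0], [475.0, 271.2, 10.0], [638.2, 204.2, 10.0], [613.5, 141.2, 10.0]] [589.2 188.2  10. ]
[[[228, 110], [342, 110], [329, 363], [237, 362]], [[262, 280], [308, 282], [306, 345], [261, 344]]]
[[449.5, 208.6, 10.0], [475.3, 271.6, 10.0], [639.1, 202.9, 10.0], [612.9, 141.1, 10.0]] [589.2 188.   10. ]
[[449.6, 209.0, 10.8], [475.0, 271.2, 12.1], [632.9, 204.8, 17.7], [614.9, 140.1, 7.4]]
[[554.3, 187.0, 22.8], [577.6, 211.3, 0.7], [618.5, 192.9, 10.3], [604.1, 163.9, 12.3]]
```

The board top triangulates to about z = 10, with its centre at (544,206) and an axis of -22.5°, which matches the tool yaw. I'll descend to the grip and pinch it with the grasp point at z ≈ 31.

To row units: 25 mm / 1000 = 0.025, 5.5 mm / 1000 = 0.0055.

```bash
python3 steer.py '{"sx": [0.0055,0.0055,0.0055,0,0],"sy": [0,0,0,0,0],"sz": [0.025,0.025,0.025,0,0],"ax": [0,0,0,0,0],"ay": [0,0,0,0,0],"az": [0,0,0,0,0]}'
python3 steer.py '{"sx": [0,0,0,0,0,0],"sy": [0,0,0,0,0,0],"sz": [0,0,0,0,0,0],"ax": [0,0,0,0,0,0],"ay": [0,0,0,0,0,0],"az": [0,0,0,0,0,0]}' 10 60
```

```text
clock: 2.58
tcp_pos: [513.6, 218.9, 189.3]
eef_rot: [0.193, 0.981, 0.0, 0.001]
contact_force: [0.1, 0.2, 0.3]
opening: 85.1
grip_force: 0.0
clock: 3.32
tcp_pos: [513.2, 218.5, 188.1]
eef_rot: [0.194, 0.981, 0.0, 0.0]
contact_force: [-1.0, -0.9, 5.5]
opening: 23.2
grip_force: 60.4
```

To row units: -60 mm / 1000 = -0.06, -50 mm / 1000 = -0.05, -0.143 rad / 3.1416 = -0.0455.

```bash
python3 steer.py '{"sx": [0,0,0,0,0,-0.016,-0.016,-0.016,-0.016,-0.016],"sy": [0,0,0,0,0,-0.06,-0.06,-0.06,-0.06,-0.06],"sz": [-0.025,-0.05,-0.05,-0.03,0,0,0,0,0,0],"ax": [0,0,0,0,0,0,0,0,0,0],"ay": [0,0,0,0,0,0,0,0,0,0],"az": [0,0,-0.0455,-0.0455,-0.0455,0,0,0,0,0]}'
python3 steer.py '{"sx": [0,0,0],"sy": [0,0,0],"sz": [0,0,0],"ax": [0,0,0],"ay": [0,0,0],"az": [0,0,0]}'
python3 -c "
from workcell import ctrl, cams, sensors;import pickle;pickle.dump(sensors.state(),open('w3.pkl','wb'))"; python3 look.py wrist:w3
```

```text
clock: 4.58
tcp_pos: [604.8, -80.2, 342.5]
eef_rot: [-0.02, 1.0, 0.0, -0.0]
contact_force: [1.0, 0.6, -1.2]
opening: 23.1
grip_force: 59.5
clock: 4.95
tcp_pos: [604.4, -77.0, 342.6]
eef_rot: [-0.02, 1.0, 0.0, -0.0]
contact_force: [0.1, -0.1, -0.6]
opening: 22.8
grip_force: 59.7
```

View pics/w3.png

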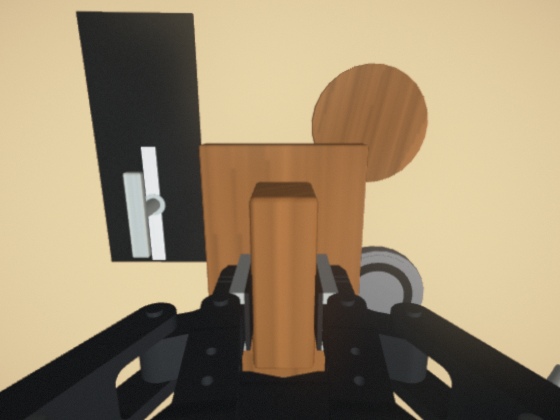

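The wrist view shows the mat from (78,13) to (207,262) and the white track from (149,147) to (159,260). The grey head is a bar from (134,173) to (140,258), and the stem base is near (155,205). I'll take a second view from the side and triangulate.

To row units: 15 mm / 1000 = 0.015, 10 mm / 1000 = 0.01.

```bash
python3 steer.py '{"sx": [0,0,0,0,0],"sy": [0.015,0.015,0.01,0,0],"sz": [0,0,0,0,0],"ax": [0,0,0,0,0],"ay": [0,0,0,0,0],"az": [0,0,0,0,0]}'
python3 - <<'E'
from geo import *
import pickle
pickle.dump(sensors.state(),open('w4.pkl','wb')); cv2.imwrite('pics/w4.png',cams.get_image('wrist')[:,:,::-1])
a=cv2.imread('pics/w3.png')[140:270,100:220];b=cv2.imread('pics/w4.png')[140:270,40:160]
cv2.imwrite('pics/c34.png',np.hstack([cv2.resize(a,None,fx=3,fy=4,interpolation=2),cv2.resize(b,None,fx=3,fy=4,interpolation=2)]))
E
```

```text
clock: 5.62
tcp_pos: [603.2, -38.2, 342.7]
eef_rot: [-0.02, 1.0, -0.0, 0.0]
contact_force: [-0.2, 0.8, -1.8]
opening: 22.9
grip_force: 59.8
```

View pics/c34.png

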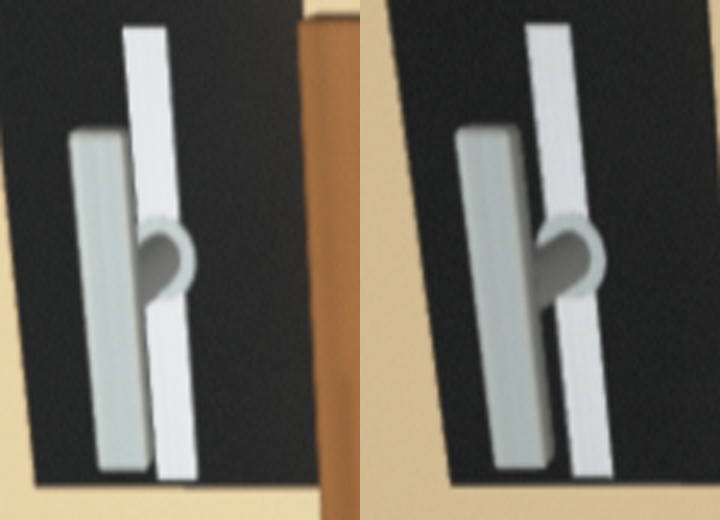

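The crops show the head's top face at px (123,174)-(149,258) in the first view and (72,173)-(102,257) in the second. The stem foot ring is centred near (153.7,204.2) and (110.3,203.5). Both track ends are visible.

Run:
```python
from geo import *
import pickle
P=[cam('wrist',pickle.load(open(f'w{i}.pkl','rb'))) for i in (3,4)]
for n,a,b,z in (('head far-',(132.2,173.6),(81.1,172.6),44),('head near+',(141.3,257.8),(93.5,257.3),44),('ring',(153.7,204.2),(110.3,203.5),4),('track-',(148.3,146.8),(103,146),4),('track+',(159,259.5),(117.7,259.3),4)):
    print(n,tri([(P[0],a),(P[1],b)]).round(1),plane(P[0],a,z).round(1),plane(P[1],b,z).round(1))
print('mat',plane(P[0],[(78,13),(192,13),(112,262)],4).round(1))
im=cv2.imread('pics/w3.png'); s=sensors.state(); print(s['tcp_pos'],R.from_quat(s['eef_rot']).as_matrix().round(3))
# held board near end underside/top corners (202,145),(366,145): on plane of board top
g=s['tcp_pos'][2]
print('board -x end at top z=%.0f'%(342.6-178),plane(P[0],[(202,145),(366,145)],342.6-178).round(1))
```

```text
head far- [ 585.8 -193.    41.1] [[ 585.4 -191.8   44. ]] [[ 585.2 -191.3   44. ]]
head near+ [ 654.8 -190.1   42.4] [[ 654.1 -189.4   44. ]] [[ 654.1 -189.2   44. ]]
ring [ 620.  -192.     2.8] [[ 619.7 -191.5    4. ]] [[ 619.6 -191.4    4. ]]
track- [ 569.4 -194.2    1.3] [[ 569.1 -193.2    4. ]] [[ 569.1 -192.8    4. ]]
track+ [ 674.  -190.3    2. ] [[ 672.9 -189.6    4. ]] [[ 673.2 -189.4    4. ]]
mat [[ 469.9 -239.9    4. ]
 [ 465.4 -152.8    4. ]
 [ 677.1 -233.2    4. ]]
[603.17243413 -38.4547071  342.72510987] [[-0.999 -0.039  0.   ]
 [-0.039  0.999 -0.   ]
 [-0.    -0.    -1.   ]]
board -x end at top z=165 [[ 549.9 -112.2  164.6]
 [ 547.1  -45.5  164.6]]
```

Stem at about (619.8,-191.5), head centre (619.8,-190.5), track middle (621,-191.3), mat yaw about 0.035 rad. The board sits as expected in the grasp. I'll move over the stud and tilt 0.66 rad.

To row units: -38 mm / 1000 = -0.038, -22 mm / 1000 = -0.022, 0.165 rad / 3.1416 = 0.0525.

```bash
python3 steer.py '{"sx": [-0.022,-0.022,-0.022,-0.022,0,0,0,0,0,0],"sy": [-0.038,-0.038,-0.038,-0.038,0,0,0,0,0,0],"sz": [0,0,0,0,0,0,0,0,0,0],"ax": [0,0,0,0,0,0,0,0,0,0],"ay": [0,0,0,0,0.0525,0.0525,0.0525,0.0525,0,0],"az": [0,0,0,0,0,0,0,0,0,0]}'
cat > rim.py <<'E'
from geo import *
s=sensors.state(); M=R.from_quat(s['eef_rot']).as_matrix(); t=s['tcp_pos']
u=np.array([np.cos(.034),np.sin(.034),0]);v=np.array([-u[1],u[0],0]);st=np.array([619.8,-191.2,4])
f=lambda X:(lambda d:[round(float(q),1) for q in(d@u,d@v,d[2])])(X-st)
B=lambda x,y,z:t+M@np.array([-(x+33.5),y,188-z])
th=np.arctan2(-(-M[:,0])[2],-M[:,0]@u)
print('t',round(s['clock'],2),'tilt',round(float(th),3),'rim+ bot',f(B(74,0,0)),'rim+ top',f(B(74,0,10)),'rim- bot',f(B(24,0,0)),'rim- top',f(B(24,0,10)),'eye',f(B(49,0,0)))
print('tcp',t.round(1),'F',(s['contact_force']@np.c_[u,v,[0,0,1]]).round(1),'q',s['joint_pos'].round(2),'yaw',round(float(np.arctan2(-M[1,0],-M[0,0])),3),'roll',round(float(M[2,1]),3))
c,sn=np.cos(th),np.sin(th)
print('1mm +u -> tool x,z',round(-c,3),round(-sn,3),'; 1mm up -> tool x,z',round(sn,3),round(-c,3))
E
python3 rim.py
```

```text
clock: 6.92
tcp_pos: [670.1, -181.8, 332.4]
eef_rot: [-0.02, 0.955, -0.01, -0.296]
contact_force: [-0.7, 0.5, -1.3]
opening: 23.0
grip_force: 59.8
t 6.92 tilt 0.602 rim+ bot [32.7, 5.9, 112.5] rim+ top [38.4, 6.0, 120.8] rim- bot [-8.5, 5.7, 140.9] rim- top [-2.8, 5.9, 149.1] eye [12.1, 5.8, 126.7]
tcp [ 670.1 -181.8  332.4] F [-0.7  0.5 -1.3] q [-0.32  1.07  0.95  2.02 -0.21 -0.3 ] yaw 0.039 roll -0.007
1mm +u -> tool x,z -0.824 -0.566 ; 1mm up -> tool x,z 0.566 -0.824
```

To row units: -12 mm / 1000 = -0.012, -11 mm / 1000 = -0.011, 0.03 rad / 3.1416 = 0.0095.

```bash
python3 steer.py '{"sx": [-0.011,-0.011,-0.012,0,0,0,0],"sy": [-0.002,-0.002,-0.002,0,0,0,0],"sz": [0.008,0.008,0.009,0,0,0,0],"ax": [0,0,0,0,0,0,0],"ay": [0,0,0,0.0095,0.0095,0,0],"az": [0,0,0,0,0,0,0]}'; python3 rim.py
```

```text
clock: 7.8
tcp_pos: [674.7, -185.2, 289.8]
eef_rot: [-0.02, 0.947, -0.012, -0.321]
contact_force: [0.5, -0.1, -1.2]
opening: 23.0
grip_force: 59.9
t 7.8 tilt 0.653 rim+ bot [26.2, 1.5, 71.2] rim+ top [32.3, 1.7, 79.2] rim- bot [-13.5, 1.4, 101.6] rim- top [-7.4, 1.5, 109.6] eye [6.3, 1.5, 86.4]
tcp [ 674.7 -185.2  289.8] F [ 0.5 -0.1 -1.2] q [-0.32  1.14  0.97  2.02 -0.23 -0.29] yaw 0.038 roll -0.011
1mm +u -> tool x,z -0.794 -0.608 ; 1mm up -> tool x,z 0.608 -0.794
```

To row units: -9 mm / 1000 = -0.009, -6.5 mm / 1000 = -0.0065.

```bash
python3 steer.py '{"sx": [-0.009,-0.009,0,0],"sy": [-0.001,-0.0005,0,0],"sz": [-0.0065,-0.0065,0,0],"ax": [0,0,0,0],"ay": [0,0,0,0],"az": [0,0,0,0]}'; python3 rim.py
```

```text
clock: 8.3
tcp_pos: [682.6, -182.8, 284.1]
eef_rot: [-0.021, 0.949, -0.015, -0.314]
contact_force: [0.3, -0.6, -1.4]
opening: 22.6
grip_force: 59.9
t 8.3 tilt 0.64 rim+ bot [37.1, 2.8, 65.2] rim+ top [43.1, 3.0, 73.2] rim- bot [-3.0, 2.6, 95.0] rim- top [2.9, 2.8, 103.0] eye [17.0, 2.7, 80.1]
tcp [ 682.6 -182.8  284.1] F [ 0.3 -0.7 -1.4] q [-0.32  1.16  1.    2.02 -0.23 -0.29] yaw 0.039 roll -0.014
1mm +u -> tool x,z -0.802 -0.597 ; 1mm up -> tool x,z 0.597 -0.802
```

To row units: 8 mm / 1000 = 0.008, -6 mm / 1000 = -0.006.

```bash
python3 steer.py '{"sx": [-0.006,-0.006,-0.005,-0.005,0,0],"sy": [0,-0.001,-0.001,-0.001,0,0],"sz": [0.008,0.008,-0.003,-0.003,0,0],"ax": [0,0,0,0,0,0],"ay": [0,0,0,0,0,0],"az": [0,0,0,0,0,0]}'; python3 rim.py
```

```text
clock: 9.05
tcp_pos: [691.9, -185.1, 262.4]
eef_rot: [-0.021, 0.949, -0.015, -0.313]
contact_force: [-0.1, 1.0, -1.1]
opening: 23.0
grip_force: 59.9
t 9.05 tilt 0.637 rim+ bot [46.8, -0.0, 43.4] rim+ top [52.8, 0.2, 51.4] rim- bot [6.6, -0.2, 73.1] rim- top [12.6, 0.0, 81.2] eye [26.7, -0.1, 58.2]
tcp [ 691.9 -185.1  262.4] F [-0.   1.  -1.1] q [-0.32  1.2   1.05  2.02 -0.23 -0.29] yaw 0.039 roll -0.015
1mm +u -> tool x,z -0.804 -0.595 ; 1mm up -> tool x,z 0.595 -0.804
```

To row units: 6.7 mm / 1000 = 0.0067, -5 mm / 1000 = -0.005.

```bash
python3 steer.py '{"sx": [-0.005,-0.005,-0.005,0,0],"sy": [0,0,0,0,0],"sz": [0.0067,0.0067,0.0067,0,0],"ax": [0,0,0,0,0],"ay": [0,0,0,0,0],"az": [0,0,0,0,0]}'; python3 rim.py
python3 - <<'E'
from geo import *
im=cams.get_image('scene')[:,:,::-1]; im2=cams.get_image('wrist')[:,:,::-1]
cv2.imwrite('pics/s5.png',np.hstack([cv2.resize(im[150:290,140:260],(480,560),interpolation=2),cv2.resize(im2,(0,0),fx=.55,fy=.55)[:,:].copy() if 0 else cv2.copyMakeBorder(cv2.resize(im2,(320,240)),0,320,0,0,cv2.BORDER_CONSTANT)]))
E
```

```text
clock: 9.68
tcp_pos: [692.0, -185.5, 237.6]
eef_rot: [-0.021, 0.949, -0.015, -0.313]
contact_force: [-0.2, 0.3, -1.8]
opening: 22.7
grip_force: 59.9
t 9.68 tilt 0.637 rim+ bot [47.0, -0.4, 18.6] rim+ top [52.9, -0.2, 26.6] rim- bot [6.8, -0.6, 48.3] rim- top [12.7, -0.3, 56.3] eye [26.9, -0.5, 33.4]
tcp [ 692.  -185.5  237.6] F [-0.1  0.3 -1.8] q [-0.32  1.21  1.    1.96 -0.23 -0.29] yaw 0.039 roll -0.015
1mm +u -> tool x,z -0.804 -0.595 ; 1mm up -> tool x,z 0.595 -0.804
```

View pics/s5.png

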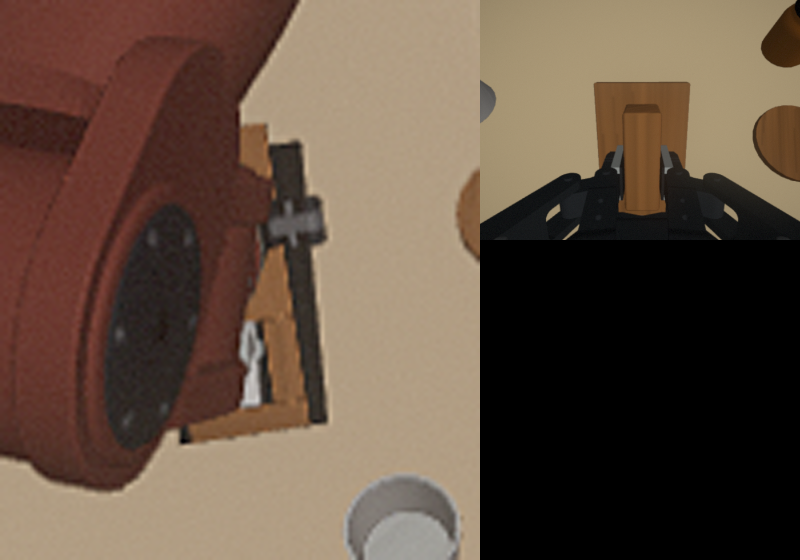

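The scene view shows the bar beyond the head's +x end, with the head poking up through the eye and no contact. I'll draw it to -x under the head.

To row units: 5.6 mm / 1000 = 0.0056, 4.1 mm / 1000 = 0.0041.

```bash
python3 steer.py '{"sx": [0.0056,0.0056,0.0056,0.0056,0.0056,0,0],"sy": [0,0,0,0,0,0,0],"sz": [0.0041,0.0041,0.0041,0.0041,0.0041,0,0],"ax": [0,0,0,0,0,0,0],"ay": [0,0,0,0,0,0,0],"az": [0,0,0,0,0,0,0]}'; python3 rim.py
python3 steer.py '{"sx": [0.0016,0,0],"sy": [0,0,0],"sz": [0.0012,0,0],"ax": [0,0,0],"ay": [0,0,0],"az": [0,0,0]}'; python3 rim.py
```

```text
clock: 10.65
tcp_pos: [657.6, -187.2, 237.9]
eef_rot: [-0.021, 0.949, -0.015, -0.313]
contact_force: [-0.0, 0.6, -1.5]
opening: 22.9
grip_force: 59.9
t 10.65 tilt 0.637 rim+ bot [12.6, -1.0, 18.8] rim+ top [18.6, -0.8, 26.8] rim- bot [-27.6, -1.2, 48.5] rim- top [-21.6, -0.9, 56.6] eye [-7.5, -1.1, 33.7]
tcp [ 657.6 -187.2  237.9] F [-0.   0.6 -1.5] q [-0.33  1.08  0.73  1.81 -0.24 -0.3 ] yaw 0.038 roll -0.015
1mm +u -> tool x,z -0.804 -0.595 ; 1mm up -> tool x,z 0.595 -0.804
clock: 11.02
tcp_pos: [655.4, -187.3, 237.5]
eef_rot: [-0.021, 0.949, -0.015, -0.313]
contact_force: [-0.2, -0.2, -1.7]
opening: 23.0
grip_force: 59.9
t 11.03 tilt 0.637 rim+ bot [10.3, -0.9, 18.5] rim+ top [16.3, -0.7, 26.5] rim- bot [-29.9, -1.1, 48.3] rim- top [-23.9, -0.9, 56.3] eye [-9.8, -1.0, 33.4]
tcp [ 655.4 -187.3  237.5] F [-0.2 -0.1 -1.7] q [-0.33  1.08  0.71  1.8  -0.24 -0.31] yaw 0.039 roll -0.015
1mm +u -> tool x,z -0.804 -0.595 ; 1mm up -> tool x,z 0.595 -0.804
```

Now I'll feel for the stem in small steps.

To row units: 1.2 mm / 1000 = 0.0012, 0.9 mm / 1000 = 0.0009.

```bash
for i in 1; do python3 steer.py '{"sx": [0.0012,0],"sy": [0,0],"sz": [0.0009,0],"ax": [0,0],"ay": [0,0],"az": [0,0]}'; done; python3 rim.py|tail -2|head -1; python3 steer.py '{"sx": [0.0008,0],"sy": [0,0],"sz": [0.0006,0],"ax": [0,0],"ay": [0,0],"az": [0,0]}';python3 rim.py|head -2;python3 steer.py '{"sx": [0.0008,0],"sy": [0,0],"sz": [0.0006,0],"ax": [0,0],"ay": [0,0],"az": [0,0]}';python3 rim.py|head -2
```

```text
clock: 11.28
tcp_pos: [653.8, -187.4, 237.6]
eef_rot: [-0.021, 0.949, -0.015, -0.313]
contact_force: [-0.8, 0.0, -1.7]
opening: 23.0
grip_force: 59.9
tcp [ 653.8 -187.4  237.6] F [-0.8  0.1 -1.7] q [-0.33  1.07  0.7   1.8  -0.24 -0.31] yaw 0.038 roll -0.015
clock: 11.52
tcp_pos: [652.9, -187.4, 237.6]
eef_rot: [-0.021, 0.949, -0.015, -0.313]
contact_force: [-0.2, 0.4, -2.2]
opening: 22.8
grip_force: 59.9
t 11.53 tilt 0.637 rim+ bot [7.8, -1.0, 18.6] rim+ top [13.7, -0.8, 26.6] rim- bot [-32.4, -1.2, 48.4] rim- top [-26.5, -1.0, 56.4] eye [-12.3, -1.1, 33.5]
tcp [ 652.9 -187.4  237.6] F [-0.2  0.4 -2.2] q [-0.33  1.07  0.7   1.79 -0.24 -0.31] yaw 0.038 roll -0.015
clock: 11.78
tcp_pos: [651.9, -187.5, 237.7]
eef_rot: [-0.021, 0.949, -0.015, -0.313]
contact_force: [0.5, -0.3, -1.9]
opening: 22.8
grip_force: 59.9
t 11.78 tilt 0.637 rim+ bot [6.8, -1.0, 18.6] rim+ top [12.7, -0.8, 26.6] rim- bot [-33.4, -1.2, 48.4] rim- top [-27.5, -1.0, 56.4] eye [-13.3, -1.1, 33.5]
tcp [ 651.9 -187.5  237.7] F [ 0.5 -0.3 -1.9] q [-0.34  1.07  0.69  1.79 -0.24 -0.31] yaw 0.038 roll -0.015
```

```bash
for k in a; do python3 steer.py '{"sx": [0.0008,0],"sy": [0,0],"sz": [0.0006,0],"ax": [0,0],"ay": [0,0],"az": [0,0]}'|grep force;python3 rim.py|head -1|cut -c1-60;python3 steer.py '{"sx": [0.0008,0],"sy": [0,0],"sz": [0.0006,0],"ax": [0,0],"ay": [0,0],"az": [0,0]}'|grep force;python3 rim.py|head -1|cut -c1-60; done
```

```text
contact_force: [0.4, -0.6, -1.6]
grip_force: 59.9
t 12.03 tilt 0.637 rim+ bot [5.8, -1.0, 18.6] rim+ top [11.7
contact_force: [1.5, -0.4, -2.4]
grip_force: 59.9
t 12.28 tilt 0.637 rim+ bot [5.0, -1.0, 18.6] rim+ top [10.9
```

To row units: 0.6 mm / 1000 = 0.0006, 0.4 mm / 1000 = 0.0004.

```bash
python3 steer.py '{"sx": [0.0006,0],"sy": [0,0],"sz": [0.0004,0],"ax": [0,0],"ay": [0,0],"az": [0,0]}'|grep force;python3 rim.py|head -1|cut -c1-60;python3 steer.py '{"sx": [0.0006,0],"sy": [0,0],"sz": [0.0004,0],"ax": [0,0],"ay": [0,0],"az": [0,0]}'|grep force;python3 rim.py|head -1|cut -c1-60
```

```text
contact_force: [2.2, -0.6, -2.9]
grip_force: 59.9
t 12.53 tilt 0.636 rim+ bot [4.5, -1.1, 18.6] rim+ top [10.4
contact_force: [5.4, 0.2, -4.4]
grip_force: 60.0
t 12.78 tilt 0.636 rim+ bot [4.0, -1.1, 18.5] rim+ top [10.0
```

Contact starts at an estimated 4.7 mm, so the stem surface is found to within about 1.3 mm. I'll back off slightly and pivot about the rim.

To row units: 18.2 mm / 1000 = 0.0182, 11.7 mm / 1000 = 0.0117, -0.1 rad / 3.1416 = -0.0318.

```bash
python3 steer.py '{"sx": [-0.0008,0.0182,0,0],"sy": [0,0,0,0],"sz": [-0.0006,0.0117,0,0],"ax": [0,0,0,0],"ay": [0,-0.0318,0,0],"az": [0,0,0,0]}'; python3 rim.py
```

```text
clock: 13.28
tcp_pos: [627.9, -188.8, 240.4]
eef_rot: [-0.022, 0.964, -0.014, -0.266]
contact_force: [0.1, 0.2, -1.3]
opening: 22.7
grip_force: 59.9
t 13.28 tilt 0.539 rim+ bot [4.0, -1.3, 19.9] rim+ top [9.2, -1.1, 28.4] rim- bot [-38.9, -1.5, 45.5] rim- top [-33.8, -1.3, 54.1] eye [-17.4, -1.4, 32.7]
tcp [ 627.9 -188.8  240.4] F [ 0.1  0.2 -1.3] q [-0.35  0.94  0.46  1.59 -0.22 -0.34] yaw 0.04 roll -0.015
1mm +u -> tool x,z -0.858 -0.513 ; 1mm up -> tool x,z 0.513 -0.858
```

To row units: 17.6 mm / 1000 = 0.0176, 12.3 mm / 1000 = 0.0123, -0.1 rad / 3.1416 = -0.0318.

```bash
python3 steer.py '{"sx": [0.0176,0,0],"sy": [0,0,0],"sz": [0.0123,0,0],"ax": [0,0,0],"ay": [-0.0318,0,0],"az": [0,0,0]}'|grep contact; python3 rim.py; python3 steer.py '{"sx": [0.0174,0,0],"sy": [0,0,0],"sz": [0.0115,0,0],"ax": [0,0,0],"ay": [-0.0318,0,0],"az": [0,0,0]}'|grep contact; python3 rim.py
```

```text
contact_force: [-0.7, 0.0, -1.0]
t 13.65 tilt 0.438 rim+ bot [5.7, -1.6, 18.9] rim+ top [9.9, -1.4, 27.9] rim- bot [-39.6, -2.0, 40.1] rim- top [-35.4, -1.8, 49.2] eye [-17.0, -1.8, 29.5]
tcp [ 607.7 -190.1  238.7] F [-0.7  0.  -1. ] q [-0.37  0.84  0.28  1.41 -0.19 -0.38] yaw 0.042 roll -0.016
1mm +u -> tool x,z -0.906 -0.424 ; 1mm up -> tool x,z 0.424 -0.906
contact_force: [0.1, 0.1, -1.1]
t 14.03 tilt 0.337 rim+ bot [7.0, -1.7, 18.4] rim+ top [10.3, -1.5, 27.9] rim- bot [-40.2, -2.2, 35.0] rim- top [-36.9, -2.0, 44.4] eye [-16.6, -1.9, 26.7]
tcp [ 587.6 -191.2  235.4] F [ 0.1  0.1 -1.1] q [-0.39  0.75  0.12  1.24 -0.16 -0.42] yaw 0.044 roll -0.016
1mm +u -> tool x,z -0.944 -0.331 ; 1mm up -> tool x,z 0.331 -0.944
```

The manual's scale: shifts go in shares of 1000 mm and turns go in shares of 180 degrees. Converting my numbers, 18 mm / 1000 = 0.018, 15.5 mm / 1000 = 0.0155, -0.1 rad / 3.1416 = -0.0318.

```bash
python3 steer.py '{"sx": [0.0015,0.018,0,0],"sy": [0,0,0,0],"sz": [0.0005,0.0155,0,0],"ax": [0,0,0,0],"ay": [0,-0.0318,0,0],"az": [0,0,0,0]}'|grep contact; python3 rim.py; python3 steer.py '{"sx": [0.018,0,0],"sy": [0,0,0],"sz": [0.0155,0,0],"ax": [0,0,0],"ay": [-0.0318,0,0],"az": [0,0,0]}'|grep contact; python3 rim.py
```

```text
contact_force: [1.4, 0.0, -1.6]
t 14.53 tilt 0.238 rim+ bot [3.3, -1.5, 14.4] rim+ top [5.6, -1.3, 24.2] rim- bot [-45.3, -2.0, 26.3] rim- top [-42.9, -1.8, 36.0] eye [-21.0, -1.7, 20.4]
tcp [ 563.  -192.3  226.5] F [ 1.4 -0.  -1.6] q [-0.42  0.67 -0.04  1.06 -0.12 -0.46] yaw 0.046 roll -0.016
1mm +u -> tool x,z -0.972 -0.236 ; 1mm up -> tool x,z 0.236 -0.972
contact_force: [1.3, -0.9, -1.2]
t 14.9 tilt 0.138 rim+ bot [3.0, -1.7, 10.8] rim+ top [4.4, -1.5, 20.7] rim- bot [-46.5, -2.4, 17.6] rim- top [-45.1, -2.2, 27.5] eye [-21.7, -2.0, 14.2]
tcp [ 542.2 -193.6  215.7] F [ 1.3 -0.9 -1.2] q [-0.45  0.61 -0.19  0.89 -0.08 -0.49] yaw 0.047 roll -0.016
1mm +u -> tool x,z -0.991 -0.137 ; 1mm up -> tool x,z 0.137 -0.991
```

To row units: 14.5 mm / 1000 = 0.0145, 11.8 mm / 1000 = 0.0118, -0.1 rad / 3.1416 = -0.0318.

```bash
python3 steer.py '{"sx": [0.0118,0,0],"sy": [0,0,0],"sz": [0.0145,0,0],"ax": [0,0,0],"ay": [-0.0318,0,0],"az": [0,0,0]}'|grep contact; python3 rim.py; python3 steer.py '{"sx": [0.007,0,0],"sy": [0,0,0],"sz": [0.006,0,0],"ax": [0,0,0],"ay": [-0.0121,0,0],"az": [0,0,0]}'|grep contact; python3 rim.py
```

```text
contact_force: [-0.7, 0.3, -1.7]
t 15.28 tilt 0.039 rim+ bot [8.5, -1.5, 6.7] rim+ top [8.9, -1.4, 16.7] rim- bot [-41.5, -2.3, 8.7] rim- top [-41.1, -2.1, 18.7] eye [-16.5, -1.9, 7.7]
tcp [ 528.3 -194.4  202.8] F [-0.7  0.3 -1.7] q [-0.47  0.56 -0.31  0.73 -0.03 -0.52] yaw 0.049 roll -0.015
1mm +u -> tool x,z -0.999 -0.039 ; 1mm up -> tool x,z 0.039 -0.999
contact_force: [-0.4, -0.1, -1.5]
t 15.65 tilt -0.0 rim+ bot [8.7, -1.5, 5.0] rim+ top [8.7, -1.3, 15.0] rim- bot [-41.3, -2.3, 5.0] rim- top [-41.3, -2.1, 15.0] eye [-16.3, -1.9, 5.0]
tcp [ 521.1 -194.8  196.9] F [-0.4 -0.  -1.5] q [-0.49  0.55 -0.36  0.66 -0.01 -0.54] yaw 0.05 roll -0.015
1mm +u -> tool x,z -1.0 0.0 ; 1mm up -> tool x,z -0.0 -1.0
```

To row units: -2 mm / 1000 = -0.002, 1.5 mm / 1000 = 0.0015.

```bash
python3 steer.py '{"sx": [-0.002,0,0,0],"sy": [0,0,0,0],"sz": [0.002,0.0015,0,0],"ax": [0,0,0,0],"ay": [0,0,0,0],"az": [0,0,0,0]}'|grep contact; python3 rim.py; python3 steer.py '{"sx": [0,0,0],"sy": [0,0,0],"sz": [0.001,0,0],"ax": [0,0,0],"ay": [0,0,0],"az": [0,0,0]}'|grep contact; python3 rim.py
```

```text
contact_force: [1.5, 0.9, 5.2]
t 16.15 tilt -0.003 rim+ bot [11.3, -1.4, 2.1] rim+ top [11.3, -1.3, 12.1] rim- bot [-38.7, -2.2, 2.0] rim- top [-38.7, -2.1, 12.0] eye [-13.7, -1.8, 2.0]
tcp [ 523.2 -194.7  193.8] F [1.5 0.9 5.2] q [-0.48  0.55 -0.36  0.65 -0.01 -0.53] yaw 0.05 roll -0.016
1mm +u -> tool x,z -1.0 0.003 ; 1mm up -> tool x,z -0.003 -1.0
contact_force: [1.9, 1.9, 9.4]
t 16.52 tilt -0.003 rim+ bot [11.7, -1.5, 1.6] rim+ top [11.6, -1.4, 11.6] rim- bot [-38.3, -2.3, 1.4] rim- top [-38.4, -2.2, 11.4] eye [-13.3, -1.9, 1.5]
tcp [ 523.4 -194.8  193.2] F [2.  1.8 9.4] q [-0.48  0.55 -0.36  0.65 -0.01 -0.53] yaw 0.05 roll -0.016
1mm +u -> tool x,z -1.0 0.003 ; 1mm up -> tool x,z -0.003 -1.0
```

It's resting on the mat. I'll release, then retreat straight up and back.

To row units: -0.7 mm / 1000 = -0.0007.

```bash
python3 steer.py '{"sx": [0,0,0,0,0],"sy": [0,0,0,0,0],"sz": [-0.0007,0,0,0,0],"ax": [0,0,0,0,0],"ay": [0,0,0,0,0],"az": [0,0,0,0,0]}' 60; python3 steer.py '{"sx": [0,0,0.02,0.02,0,0],"sy": [0,0,0,0,0,0],"sz": [-0.02,-0.04,-0.04,-0.04,0,0],"ax": [0,0,0,0,0,0],"ay": [0,0,0,0,0,0],"az": [0,0,0,0,0,0]}'
python3 - <<'E'
from geo import *
im=cams.get_image('wrist')[:,:,::-1]; b=cams.get_image('scene')[:,:,::-1]
cv2.imwrite('pics/e.png',np.hstack([cv2.resize(im,(400,300)),cv2.resize(b[150:285,120:300],(400,300),interpolation=2)]))
E
```

```text
clock: 17.15
tcp_pos: [522.3, -194.6, 192.6]
eef_rot: [-0.025, 1.0, -0.008, 0.0]
contact_force: [0.1, 0.9, 0.4]
opening: 60.3
grip_force: 0.0
clock: 17.9
tcp_pos: [482.2, -194.4, 332.4]
eef_rot: [-0.025, 1.0, -0.008, 0.001]
contact_force: [-0.0, 1.1, -0.9]
opening: 60.4
grip_force: 0.0
```

View pics/e.png

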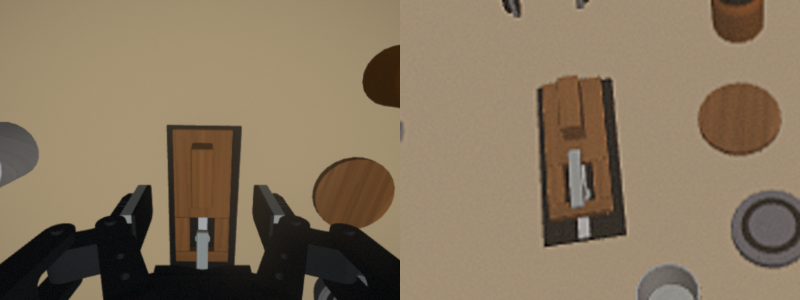

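The rest lies flat on the mat under the head, which sits at about (578,178) in the right panel, with the stud through the eye and the grip over the -x half. The bystanders in view look undisturbed, so I'll hand it in.

```bash
python3 -c "
from workcell import ctrl, cams, sensors;print(ctrl.job_done())"
```

```text
the job is handed in; nothing more can be done
None
```

The pot rest is stowed flat on the mat with the stud through its eye, the head over it and the gripper clear; I handed the job in at about 18 s, and no verdict was returned.

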